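Click the wash-tally thumbwheel round to home

ROBOT

A 6-joint arm with a two-finger parallel gripper is mounted at the origin on a cart in front of the work surface, level with it; the furniture and walls round the work are solid. World frame = base frame: x ahead of the robot, y to its left, z up, the work surface at z = 0. Lengths are in mm, angles in rad, forces in N, time in s.
With the tool pointing down it reaches from about 275 to 1000 mm from the base axis. Payload 8.4 kg.
Tool frame: the origin (TCP) lies at the very end of the fingers, on their centre line; the grasp point (between the pads) lies 19 mm behind it; z points along the fingers, y is the direction in which the jaws open and shut (so a half turn about z gives the same grasp; the last joint's range is limited). The gripper opens to 85 mm and grips with 20 to 120 N. Pads are 22 mm wide; open, the fingers measure 114 mm over their backs; the gripper's body (76 mm by 85 mm) begins 54 mm behind the grasp point. The pads swing forward as they close: fully open they stand 13 mm farther back than shut.
Start: joints at [-1.297, 0.353, 1.633, -0, 1.155, -0.002], TCP at [170.196, -601.383, 231.281] pointing down, gripper open.
Joint ranges: [-2.63, 2.63], [-0.92, 2.1], [0.06, 2.66], [-1.3, 4.44], [0, 2.69], [-3.02, 3.02]. Speed limits (rad/s): [2.22, 2.22, 2.79, 3.14, 3.14, 3.14].

INTERFACE

Orientations are given as [roll, pitch, yaw] about the fixed x, y, z axes, in that order (R = Rz(yaw) Ry(pitch) Rx(roll)).
In Python, from rig import r gives the robot as it stands.
- The arm moves only by the tool move_arm, never from a script. Its argument "increments" is a list of rows, each an object of numbers: "tx", "ty", "tz": the shift along the tool's x, y, z in cm; "rx", "ry", "rz": the turn, a rotation vector about the tool's x, y, z in degrees; "gripper": the gripper's target within -1 to 1 (fully open at 1, half-way at 0, shut at -1). A call has 1 to 12 rows; each row shifts and turns the commanded pose from where the row before left it, along the tool's axes as they then stand; what a row does not reach is not made up. A row lasts 1/10 s, in which the tool goes at most 50 mm and 8.59 degrees, less where a joint would pass 70% of its speed; a pose out of reach is approached as far as the arm can. A call is refused whole if a number of a shift passes 5 or a number of a turn 8.59, either way. A call with a gripper value outside its range is refused whole. The fingers move at their own pace and stop on an object; "squeeze" is the grip in N (left out, the last holds). Time passes only in rows, so rows that do not move let the fingers close. It gives the time, the measured TCP pose, the force and the opening at its end, in the units of the state.
- r.sense(): the state, without advancing time (a new reading comes with each control period).
- r.grab_frame(name): name is "side" or "top" or "wrist"; returns (picture, depth): 420x560x3 uint8, red, green, blue; 420x560 float32, mm along the optical axis (not along the pixel's ray), 0 where there is no reading.
- r.camera_model(name): a dict with "fx", "fy", "cx", "cy" (pixels), "k1" (the pictures are not rectified: a ray, as slopes to the right and down, at radius r is drawn at 1 + k1 r^2 times it, then the intrinsics apply), "R" (3x3) and "t" (3): a world point X has camera coordinates R X + t; the wrist camera has in their place "hand_eye" (4x4, takes a point from camera to tool coordinates, whose origin is the TCP and whose axes are the flange's). Camera axes: x right, y down, z forward; pixel columns grow to the right and rows downward; lengths in mm; the calibration is good to about 2 mm. A picture is of the moment at which its call begins: read the wrist's pose just before it. camera_model takes no time and is no camera call.
- r.sign_off(): hands the job in, once; it reports no verdict.
Trained networks look in the newest picture that a camera, given by its name, has taken for a name from the list of things; names that differ only in an ending like _2 or _b are one class to them, and where a whole thing is asked for, a point or a joint stands for the part that bears it (a point fixed in the world has none). Each returns a list of dicts, best first, with "confidence" (0 to 1); they miss things now and then, are a little off and sometimes report something else, mostly with a low value. They report only what shows in the picture. A call takes as long as a camera call.
- r.cut_out(query, camera): "mask" (420x560 bool, what is visible of it) and "bbox" ([left, top, right, bottom] in pixels, round what is visible of it).
- r.place_of(query, camera): "location" ([row, column] in pixels: a listed point, or the origin of a listed thing).
The state is a dict: "clock": time; "qpos": joint angles; "qvel": joint speeds; "joint_efforts": joint torques, N m; "eef_pos": TCP position; "tcp_rot": TCP orientation; "contact_force": force on the tool from outside, world axes, zero at the start; "wrist_torque": the same for the moment, N m; "opening": opening from 0.0 (shut) to 1.0 (fully open).
Only numpy, scipy, OpenCV 4.12 (cv2) and the standard library are available. Lean on these libraries where they do the work, as an engineer would, in place of code of your own. Each camera call takes 0.05 s, during which the arm holds its last target. There are 200 camera calls.

TASK

The wash tally on the drainer must go back to home for the next shift: with light flicks of a fingertip against the edge of its black six-lobed thumbwheel, advance the wheel clockwise (seen from above), click by click, until the lobe with the upright steel stud at its root rests in its click in front of the pointer, and not one click further. Push only on the lobes: do not pinch or press hard on the counter, do not push on the stud, and leave the shaker, cup, jug, beaker and spoon where they are.

Things in the scene. Friction and masses are not known exactly. Their poses are not given: they have to be found in the camera images.
- tally: tally counter fixed to the drainer: steel base plate 190 x 130 x 8 mm, grey round housing (radius 42 mm at the foot, 37 mm above; top at 33 mm) and a steel pointer post (16 mm wide, top at 54 mm) 92 mm from the wheel's axis. Origin on the drainer under the wheel's axis; z up, x from the axis to the pointer post (yaw within 0.5 rad; at yaw 0 the post is at the far side)
- wheel_centre (a point): centre of the black thumbwheel on its upright axis, 45 mm above the drainer, half-way up the lobes. Disc of 34 mm radius (37 to 55 mm above the drainer, black cap to 59 mm) with six equal lobes 60 degrees apart round its edge. The gap between neighbouring lobes is 43 mm wide at 55 mm radius and free down to the base plate outside the housing
- tally_wheel (a joint): wheel angle, rad: 0 = home, stud lobe at the pointer; grows clockwise seen from above (stud direction = tally yaw - value). Rests in a click every pi/3; starts 2, 3 or 4 clicks before home (-2.09, -3.14, -4.19). Up to 5 N on a lobe end takes it over the hump half-way (0.52 rad); a spring then draws it into the next click, where it stops by itself. It can be pushed past home
- lobe_end (a point): middle of the round end of the lobe that has the stud at its root, 51 mm from the wheel's axis, 45 mm above the drainer; turns with the wheel. All six lobes are alike: 12 mm wide, round end 14 mm in diameter, tip 58 mm from the axis, from 38 to 52 mm above the drainer; only this one has the stud
- pointer_tip (a point): tip of the fixed cone-shaped steel pointer, 66 mm from the wheel's axis, 44 mm above the drainer, pointing at the axis
- stud_top (a point): centre of the top of the steel stud (upright pin, 14 mm diameter, standing on the wheel at the root of its lobe, in line with the lobe), 30 mm from the wheel's axis, 80 mm above the drainer; turns with the wheel
- salt_shaker: glass shaker with grey domed top, 44 mm diameter, 90 mm high, loose, about 13 cm to the counter's +y side; origin under its centre
- espresso_cup: striped espresso cup standing upside down, 65 x 88 mm with its handle, 50 mm high, loose, about 14 cm to the counter's -y side; origin under its centre
- milk_jug: pale jug, 76 x 116 x 97 mm high, loose, at the back of the drainer; origin under its centre
- beaker: clear beaker, 76 mm diameter, 86 mm high, loose, at the back of the drainer on the right; origin under its centre
- teaspoon: steel teaspoon 130 mm long, 26 mm wide, lying loose along the front left edge of the drainer; origin under its centre

How it is judged:
By the outcome, as a careful person would: the job done as asked, in the order asked, and still so for the second after the job is handed in, with the robot touching nothing.
It also fails if it takes over 64 s, if anything falls off the work surface, if the arm or the gripper's body presses on something with over 40 N, if the wrist force passes 120 N, or if a joint passes its speed limit or range.

## Working session

There is one attempt and no reset: what is moved stays moved. The work goes in short steps, Python scripts to look and compute and a tool call to move; the robot and the scene stay as the last step left them, time stands still between calls to the robot, and variables do not carry over. Pictures are saved under pics/ and viewed, about 8 in all and at most 12, crops included, and the job is handed in when it is done.

Besides the shell and the picture viewer there is one more tool, called after ">>>" as a command line: name --argument value ..., lists and objects as JSON in quotes. move_arm: Moves the arm, as the interface text tells. Its arguments: {"type":"object","properties":{"increments":{"type":"array","items":{"type":"object","properties":{"tx":{"type":"number"},"ty":{"type":"number"},"tz":{"type":"number"},"rx":{"type":"number"},"ry":{"type":"number"},"rz":{"type":"number"},"gripper":{"type":"number"}}}},"squeeze":{"type":"number"}},"required":["increments"]}

```bash
mkdir -p pics; ls
cat > h.py <<'E'
import numpy as np, cv2
from rig import r
from scipy.spatial.transform import Rotation as Ro
def ray(c,row,col):
    m=r.camera_model(c); d=np.array([(col-m["cx"])/m["fx"],(row-m["cy"])/m["fy"]]); u=d.copy()
    for _ in range(20): u=d/(1+m["k1"]*(u@u))
    v=np.array([u[0],u[1],1.])
    if "R" in m:
        R=np.array(m["R"]); return -R.T@np.array(m["t"]),R.T@v
    s=r.sense(); H=np.array(m["hand_eye"]); T=np.eye(4); T[:3,:3]=Ro.from_euler("xyz",s["tcp_rot"]).as_matrix(); T[:3,3]=s["eef_pos"]
    T=T@H; return T[:3,3],T[:3,:3]@v
def at_z(c,row,col,z):
    o,d=ray(c,row,col); return o+d*(z-o[2])/d[2]
def save(c,n):
    p,d=r.grab_frame(c); cv2.imwrite(f"pics/{n}.png",p[...,::-1]); return p,d
E
python3 - <<'E'
from h import *
print(r.sense())
H={"wheel_centre":45,"lobe_end":45,"pointer_tip":44,"stud_top":80,"tally":0,"salt_shaker":0,"espresso_cup":0,"teaspoon":0,"milk_jug":0,"beaker":0}
for c in("top","side"):
    save(c,c+"0")
    for k,z in H.items():
        for q in r.place_of(k,c)[:2]: print(c,k,round(q["confidence"],2),np.round(q["location"]),at_z(c,*q["location"],z).round(1))
a=cv2.imread("pics/top0.png");b=cv2.imread("pics/side0.png")
E
```

```text
pics
{'clock': 0.0, 'qpos': array([-1.29741329e+00,  3.53646004e-01,  1.63412376e+00,  6.63649039e-06,
        1.15518762e+00, -2.41083706e-03]), 'qvel': array([ 0.00065546, -0.00193735, -0.00015879,  0.00095066, -0.00086069,
       -0.00024526]), 'joint_efforts': array([ 3.64113279e-03, -6.05240679e+01, -3.42061400e+01,  2.20822194e-04,
        9.33312171e-03, -6.03003599e-06]), 'eef_pos': array([ 170.06407973, -600.93377214,  230.56745128]), 'tcp_rot': array([-3.14022793e+00, -9.35800836e-06,  2.75791180e-01]), 'contact_force': array([ 0.96613302,  0.96680846, -0.40996107]), 'wrist_torque': array([ 0.04764556, -0.00838466,  0.03083021]), 'opening': 0.9988389194797627}
top wheel_centre 0.61 [247. 294.] [ 5.044e+02 -1.000e-01  4.500e+01]
top lobe_end 0.91 [271. 308.] [454.6 -28.   45. ]
top pointer_tip 0.75 [218. 282.] [563.2  25.2  44. ]
top pointer_tip 0.33 [260. 299.] [477.3 -10.3  44. ]
top stud_top 0.88 [257. 297.] [481.9  -5.4  80. ]
top stud_top 0.49 [219. 282.] [557.2  25.2  80. ]
top tally 0.84 [247. 293.] [507.2   2.4   0. ]
top salt_shaker 0.86 [269. 235.] [458.5 125.6   0. ]
top espresso_cup 0.91 [220. 352.] [ 565.7 -124.3    0. ]
top teaspoon 0.81 [313. 208.] [365.7 181.1   0. ]
top beaker 0.77 [124. 337.] [780.3 -93.8   0. ]
side wheel_centre 0.85 [225. 251.] [506.2  18.7  45. ]
side lobe_end 0.67 [241. 230.] [450.7 -37.   45. ]
side pointer_tip 0.7 [216. 278.] [572.8  43.8  44. ]
side stud_top 0.65 [217. 237.] [473.2  -7.8  80. ]
side tally 0.83 [248. 249.] [495.3   0.8   0. ]
side tally 0.59 [276. 300.] [ 567.  -128.7    0. ]
side salt_shaker 0.71 [227. 224.] [459.  115.1   0. ]
side espresso_cup 0.92 [275. 300.] [ 566.5 -127.1    0. ]
side teaspoon 0.68 [222. 180.] [361.  169.1   0. ]
side teaspoon 0.49 [216. 363.] [797.2  73.7   0. ]
side milk_jug 0.88 [215. 364.] [800.9  79.7   0. ]
side beaker 0.74 [250. 391.] [780.6 -93.    0. ]
```

Run:
```python
import cv2,numpy as np
a=cv2.imread("pics/top0.png")[170:330,190:400];b=cv2.imread("pics/side0.png")[150:310,160:370]
cv2.imwrite("pics/v1.png",np.vstack([cv2.resize(x,(393*2-90,300)) if 0 else cv2.resize(x,None,fx=1.87,fy=1.87,interpolation=cv2.INTER_CUBIC) for x in(a,b)]) if 0 else np.hstack([cv2.resize(x,None,fx=1.9,fy=1.9,interpolation=cv2.INTER_CUBIC) for x in(a,b)]))
from h import *
p,d=r.grab_frame("top")
for rc in [(300,290),(300,330),(250,335),(247,258),(247,294)]:
    o,v=ray("top",*rc); print(rc,(o+v*d[rc]).round(1))
```

```text
(300, 290) [394.6   7.   -4.4]
(300, 330) [395.6 -77.7  -0.6]
(250, 335) [ 5.017e+02 -8.840e+01 -1.000e-01]
(247, 258) [506.2  76.5   2.1]
(247, 294) [503.1   0.9  56.6]
```

View pics/v1.png

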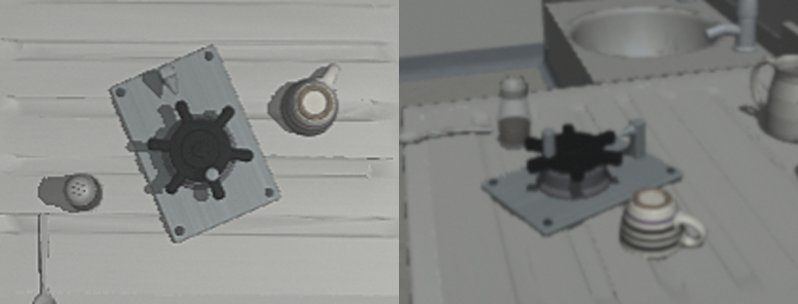

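>>> move_arm --increments '[{"tx":3.0,"ty":-3.0,"gripper":-1},{"tx":3.0,"ty":-3.0},{"tx":3.0,"ty":-3.0},{"tx":3.0,"ty":-3.0},{"tx":3.0,"ty":-3.0},{"tx":3.0,"ty":-3.0},{"tx":3.0,"ty":-3.0},{"tx":3.0,"ty":-3.0},{"tx":3.0,"ty":-3.0},{"tx":3.0,"ty":-3.0},{"tx":3.0,"ty":-3.0},{"tx":3.0,"ty":-3.0}]'

```text
invalid input
```

>>> move_arm --increments '[{"tx":3.0,"ty":-3.0,"tz":-1,"gripper":-1},{"tx":3.0,"ty":-3.0,"tz":-1},{"tx":3.0,"ty":-3.0},{"rz":-8.5},{"rz":-8.5},{"rz":-8.5},{"rz":-8.5},{"rz":-8.5},{"rz":-8.5},{"rz":-8.5},{"rz":-8.5},{"rz":-8.5}]'

```text
invalid input
```

>>> move_arm --increments '[{"rz":-8.5},{"rz":-8.5},{"rz":-8.5},{"rz":-8.5},{"rz":-8.5},{"rz":-8.5},{"rz":-8.5},{"rz":-8.5},{"rz":-8.5},{"rz":-8.5},{"rz":-8.5},{"rz":-8.5}]'

```text
invalid input
```

Run:
```python
from h import *
s=r.sense();print(s["clock"],s["eef_pos"],s["tcp_rot"],s["qpos"],s["opening"]); print(np.round(r.camera_model("wrist")["hand_eye"],2))
save("wrist","w1")
H={"wheel_centre":45,"lobe_end":45,"pointer_tip":44,"stud_top":80,"tally":0}
for c in["wrist","top"]:
  if c=="top": r.grab_frame(c)
  for k,z in H.items():
    for q in r.place_of(k,c)[:2]: print(c,k,round(q["confidence"],2),np.round(q["location"]),at_z(c,*q["location"],z).round(1))
```

```text
1.15 [ 170.19285193 -601.36158813  231.25419622] [-3.14153382e+00 -2.42409219e-06  2.75781459e-01] [-1.29739764e+00  3.53018865e-01  1.63343495e+00  2.49641625e-06
  1.15519767e+00 -2.38378307e-03] 1.0020655478263603
[[  -0.     -0.96   -0.28   72.23]
 [   1.     -0.     -0.     -0.28]
 [   0.     -0.28    0.96 -142.54]
 [   0.      0.      0.      1.  ]]
top wheel_centre 0.75 [250. 296.] [497.  -3.  45.]
top lobe_end 0.94 [271. 309.] [456.  -30.4  45. ]
top pointer_tip 0.59 [220. 281.] [560.7  28.7  44. ]
top stud_top 0.74 [261. 300.] [473.6 -11.6  80. ]
top tally 0.91 [252. 293.] [496.    2.3   0. ]
```

View pics/w1.png

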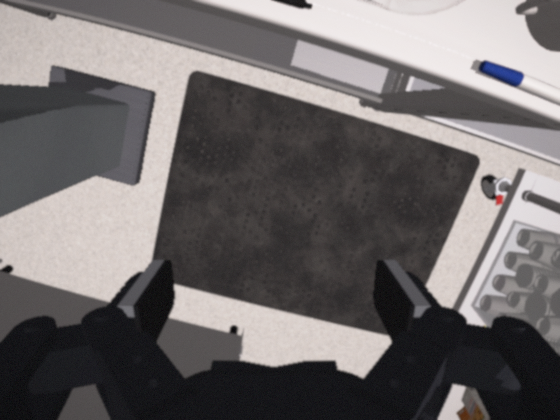

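The arm never moved: all three calls were refused, and the wrist camera still shows the floor. I'll try one fully written-out row.

>>> move_arm --increments '[{"tx":3.0,"ty":-3.0,"tz":0,"rx":0,"ry":0,"rz":0,"gripper":-1}]'

```text
clock: 1.85
eef_pos: [189.8, -567.1, 231.3]
tcp_rot: [3.139, 0.001, 0.273]
contact_force: [0.8, 0.9, 0.2]
opening: 0.858
```

>>> move_arm --increments '[{"tx":3,"ty":-3,"tz":0,"rx":0,"ry":0,"rz":0,"gripper":-1},{"tx":3,"ty":-3,"tz":0,"rx":0,"ry":0,"rz":0,"gripper":-1},{"tx":3,"ty":-3,"tz":0,"rx":0,"ry":0,"rz":0,"gripper":-1},{"tx":3,"ty":-3,"tz":0,"rx":0,"ry":0,"rz":0,"gripper":-1},{"tx":3,"ty":-3,"tz":0,"rx":0,"ry":0,"rz":0,"gripper":-1},{"tx":3,"ty":-3,"tz":0,"rx":0,"ry":0,"rz":0,"gripper":-1},{"tx":3,"ty":-3,"tz":0,"rx":0,"ry":0,"rz":0,"gripper":-1},{"tx":3,"ty":-3,"tz":0,"rx":0,"ry":0,"rz":0,"gripper":-1},{"tx":3,"ty":-3,"tz":0,"rx":0,"ry":0,"rz":0,"gripper":-1},{"tx":3,"ty":-3,"tz":0,"rx":0,"ry":0,"rz":0,"gripper":-1},{"tx":3,"ty":-3,"tz":0,"rx":0,"ry":0,"rz":0,"gripper":-1},{"tx":3,"ty":-3,"tz":0,"rx":0,"ry":0,"rz":0,"gripper":-1}]'

```text
clock: 3.05
eef_pos: [440.0, -118.3, 231.6]
tcp_rot: [3.141, -0.001, 0.276]
contact_force: [0.8, -0.4, -0.1]
opening: -0.001
```

>>> move_arm --increments '[{"tx":3.4,"ty":-1.2,"tz":0,"rx":0,"ry":0,"rz":0,"gripper":-1},{"tx":3.4,"ty":-1.2,"tz":0,"rx":0,"ry":0,"rz":0,"gripper":-1},{"tx":3.4,"ty":-1.2,"tz":0,"rx":0,"ry":0,"rz":0,"gripper":-1},{"tx":0,"ty":0,"tz":0,"rx":0,"ry":0,"rz":-8.5,"gripper":-1},{"tx":0,"ty":0,"tz":0,"rx":0,"ry":0,"rz":-8.5,"gripper":-1},{"tx":0,"ty":0,"tz":0,"rx":0,"ry":0,"rz":-8.5,"gripper":-1},{"tx":0,"ty":0,"tz":0,"rx":0,"ry":0,"rz":-8.5,"gripper":-1},{"tx":0,"ty":0,"tz":0,"rx":0,"ry":0,"rz":-8.5,"gripper":-1},{"tx":0,"ty":0,"tz":0,"rx":0,"ry":0,"rz":-8.5,"gripper":-1},{"tx":0,"ty":0,"tz":0,"rx":0,"ry":0,"rz":-8.5,"gripper":-1},{"tx":0,"ty":0,"tz":0,"rx":0,"ry":0,"rz":-8.5,"gripper":-1},{"tx":0,"ty":0,"tz":0,"rx":0,"ry":0,"rz":-8.5,"gripper":-1}]'

```text
clock: 4.25
eef_pos: [527.6, -57.5, 231.4]
tcp_rot: [3.141, 0.0, 1.617]
contact_force: [-0.1, 0.6, -0.2]
opening: -0.003
```

>>> move_arm --increments '[{"tx":0,"ty":0,"tz":0,"rx":0,"ry":0,"rz":-8.5,"gripper":-1},{"tx":0,"ty":0,"tz":0,"rx":0,"ry":0,"rz":-8.5,"gripper":-1},{"tx":0,"ty":0,"tz":0,"rx":0,"ry":0,"rz":-8.5,"gripper":-1},{"tx":0,"ty":0,"tz":0,"rx":0,"ry":0,"rz":-8.5,"gripper":-1},{"tx":0,"ty":0,"tz":0,"rx":0,"ry":0,"rz":-8.5,"gripper":-1},{"tx":0,"ty":0,"tz":0,"rx":0,"ry":0,"rz":-8.5,"gripper":-1},{"tx":0,"ty":0,"tz":0,"rx":0,"ry":0,"rz":-8.5,"gripper":-1},{"tx":0,"ty":0,"tz":0,"rx":0,"ry":0,"rz":-8.5,"gripper":-1},{"tx":0,"ty":0,"tz":0,"rx":0,"ry":0,"rz":-8.5,"gripper":-1},{"tx":0,"ty":0,"tz":0,"rx":0,"ry":0,"rz":-8.5,"gripper":-1},{"tx":0,"ty":0,"tz":0,"rx":0,"ry":0,"rz":-8.5,"gripper":-1},{"tx":0,"ty":0,"tz":0,"rx":0,"ry":0,"rz":-8.5,"gripper":-1}]'

```text
clock: 5.45
eef_pos: [527.6, -57.5, 231.4]
tcp_rot: [-3.142, 0.0, -2.886]
contact_force: [0.3, 0.5, -0.2]
opening: -0.005
```

Run:
```python
from h import *
s=r.sense();print(s["clock"],s["eef_pos"],s["tcp_rot"],s["qpos"],s["opening"])
save("wrist","w2")
H={"wheel_centre":45,"lobe_end":45,"pointer_tip":44,"stud_top":80,"tally":0}
for c in["wrist"]:
  for k,z in H.items():
    for q in r.place_of(k,c)[:2]: print(c,k,round(q["confidence"],2),np.round(q["location"]),at_z(c,*q["location"],z).round(1))
```

```text
5.45 [527.58640197 -57.5126574  231.35104596] [-3.14156181e+00  6.12794368e-05 -2.88582392e+00] [-1.11404136e-01  2.06454775e-01  1.83426004e+00 -7.61823770e-06
  1.10080957e+00 -1.93796574e+00] -0.00515279669081725
wrist wheel_centre 0.72 [172. 341.] [504.9   5.1  45. ]
wrist lobe_end 0.77 [114. 330.] [455.5 -20.8  45. ]
wrist pointer_tip 0.59 [232. 346.] [564.7  28.5  44. ]
wrist stud_top 0.89 [138. 343.] [472.4 -10.2  80. ]
wrist tally 0.83 [157. 331.] [498.6   0.6   0. ]
```

View pics/w2.png

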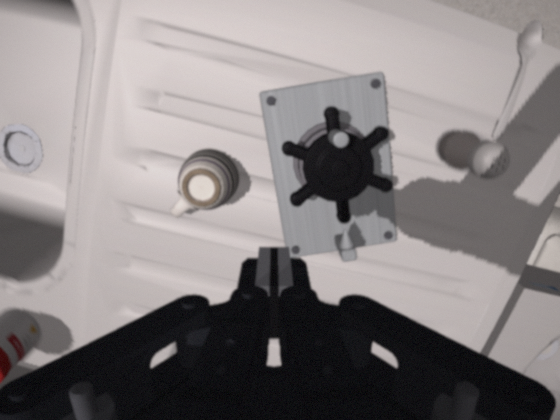

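Run:
```python
from h import *
P=np.array([at_z("wrist",b,a,50) for a,b in[(331,113),(287,148),(296,200),(344,216),(388,185),(382,131)]])
c=P.mean(0);print(c,np.hypot(*(P-c)[:,:2].T),np.degrees(np.arctan2(*(P-c)[:,1::-1].T)).round(1))
m=r.cut_out("tally_wheel","wrist")
print([(q["confidence"],q["bbox"],q["mask"].sum()) for q in m][:2])
```

```text
[ 5.00443257e+02 -2.68735015e-01  5.00000000e+01] [50.6853407  52.25724341 51.96105074 50.61555446 53.15151786 52.22480003] [-155.7  -95.5  -36.    23.6   84.2  144.5]
[(0.81, [279.4, 105.1, 389.3, 222.4], np.int64(6085))]
```

>>> move_arm --increments '[{"tx":0,"ty":0,"tz":0,"rx":0,"ry":0,"rz":-4.7,"gripper":-1},{"tx":0,"ty":0,"tz":0,"rx":0,"ry":0,"rz":-4.7,"gripper":-1},{"tx":0.08,"ty":0.33,"tz":3,"rx":0,"ry":0,"rz":0,"gripper":-1},{"tx":0,"ty":0,"tz":4,"rx":0,"ry":0,"rz":0,"gripper":-1},{"tx":0,"ty":0,"tz":4,"rx":0,"ry":0,"rz":0,"gripper":-1},{"tx":0,"ty":0,"tz":3,"rx":0,"ry":0,"rz":0,"gripper":-1},{"tx":0,"ty":0,"tz":2,"rx":0,"ry":0,"rz":0,"gripper":-1},{"tx":0,"ty":0,"tz":0.3,"rx":0,"ry":0,"rz":0,"gripper":-1},{"tx":0,"ty":0,"tz":0,"rx":0,"ry":0,"rz":0,"gripper":-1}]'

```text
clock: 6.7
eef_pos: [525.4, -54.8, 68.1]
tcp_rot: [3.141, -0.001, -2.729]
contact_force: [-0.4, -0.1, 0.1]
opening: -0.002
```

Run:
```python
from h import *
save("wrist","w3");save("top","t3");save("side","s3")
for c in["wrist"]:
  for k,z in {"wheel_centre":45,"lobe_end":45,"stud_top":80}.items():
    for q in r.place_of(k,c)[:2]: print(c,k,round(q["confidence"],2),np.round(q["location"]),at_z(c,*q["location"],z).round(1))
a=cv2.imread("pics/w3.png");b=cv2.imread("pics/s3.png")[170:280,180:330]
b=cv2.resize(b,(400,293),interpolation=cv2.INTER_CUBIC)
o=np.zeros((300,800,3),np.uint8);o[:,:400]=cv2.resize(a,(400,300));o[:293,400:]=b
cv2.imwrite("pics/v3.png",o)
```

```text
wrist wheel_centre 0.91 [243. 392.] [501.8   2.8  45. ]
wrist lobe_end 0.8 [144. 399.] [454.3 -19.2  45. ]
wrist stud_top 0.79 [207. 423.] [474.  -11.2  80. ]
```

View pics/v3.png

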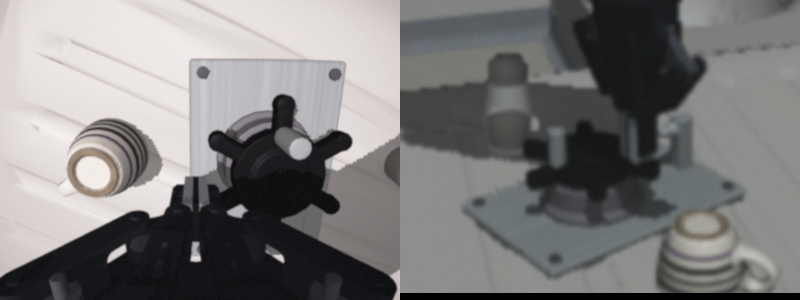

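>>> move_arm --increments '[{"tx":0,"ty":0,"tz":1,"rx":0,"ry":0,"rz":0,"gripper":-1},{"tx":0,"ty":0,"tz":1,"rx":0,"ry":0,"rz":0,"gripper":-1},{"tx":0,"ty":0,"tz":1,"rx":0,"ry":0,"rz":0,"gripper":-1},{"tx":0,"ty":0,"tz":0,"rx":0,"ry":0,"rz":0,"gripper":-1}]'

```text
clock: 7.4
eef_pos: [524.2, -54.7, 36.4]
tcp_rot: [3.14, -0.003, -2.728]
contact_force: [0.4, 0.3, 0.2]
opening: 0.0
```

>>> move_arm --increments '[{"tx":0.52,"ty":0.023,"tz":0,"rx":0,"ry":0,"rz":5,"gripper":-1},{"tx":0.52,"ty":0.023,"tz":0,"rx":0,"ry":0,"rz":5,"gripper":-1},{"tx":0.52,"ty":0.023,"tz":0,"rx":0,"ry":0,"rz":5,"gripper":-1},{"tx":0.52,"ty":0.023,"tz":0,"rx":0,"ry":0,"rz":5,"gripper":-1},{"tx":0.52,"ty":0.023,"tz":0,"rx":0,"ry":0,"rz":5,"gripper":-1},{"tx":0.52,"ty":0.023,"tz":0,"rx":0,"ry":0,"rz":5,"gripper":-1},{"tx":0.52,"ty":0.023,"tz":0,"rx":0,"ry":0,"rz":5,"gripper":-1},{"tx":0.52,"ty":0.023,"tz":0,"rx":0,"ry":0,"rz":5,"gripper":-1},{"tx":0.52,"ty":0.023,"tz":0,"rx":0,"ry":0,"rz":5,"gripper":-1},{"tx":0.52,"ty":0.023,"tz":0,"rx":0,"ry":0,"rz":5,"gripper":-1},{"tx":0.52,"ty":0.023,"tz":0,"rx":0,"ry":0,"rz":5,"gripper":-1},{"tx":0.52,"ty":0.023,"tz":0,"rx":0,"ry":0,"rz":5,"gripper":-1}]'

```text
clock: 8.6
eef_pos: [466.0, -48.2, 38.1]
tcp_rot: [-3.141, -0.0, 2.504]
contact_force: [0.1, 0.3, 0.8]
opening: 0.001
```

Run:
```python
from h import *
s=r.sense();p=s["eef_pos"][:2]-[501.2,0.8];print(s["eef_pos"],s["contact_force"],np.hypot(*p),np.degrees(np.arctan2(p[1],p[0])))
save("wrist","w4");save("top","t4");save("side","s4")
for c in["wrist","top","side"]:
  for k,z in {"wheel_centre":45,"lobe_end":45,"stud_top":80}.items():
    for q in r.place_of(k,c)[:2]:
       X=at_z(c,*q["location"],z); print(c,k,round(q["confidence"],2),np.round(q["location"]),X.round(1),np.degrees(np.arctan2(X[1]-.8,X[0]-501.2)).round())
a=cv2.imread("pics/w4.png");b=cv2.imread("pics/s4.png")[170:280,180:330]
b=cv2.resize(b,(400,293),interpolation=cv2.INTER_CUBIC)
o=np.zeros((300,800,3),np.uint8);o[:,:400]=cv2.resize(a,(400,300));o[:293,400:]=b
cv2.imwrite("pics/v4.png",o)
```

```text
[465.98632431 -48.169644    38.14208041] [0.10743032 0.32786707 0.79289622] 60.31607570837005 -125.71960700566221
wrist wheel_centre 0.85 [274. 411.] [503.9   0.9  45. ] 3.0
wrist lobe_end 0.96 [157. 420.] [460.7  29.8  45. ] 144.0
top wheel_centre 0.6 [248. 295.] [501.5  -1.9  45. ] -84.0
top stud_top 0.93 [261. 286.] [474.1  16.7  80. ] 150.0
top stud_top 0.51 [223. 282.] [549.5  24.9  80. ] 27.0
side wheel_centre 0.63 [229. 253.] [504.5  -2.2  45. ] -42.0
side stud_top 0.89 [212. 235.] [473.4  20.8  80. ] 144.0
```

View pics/v4.png

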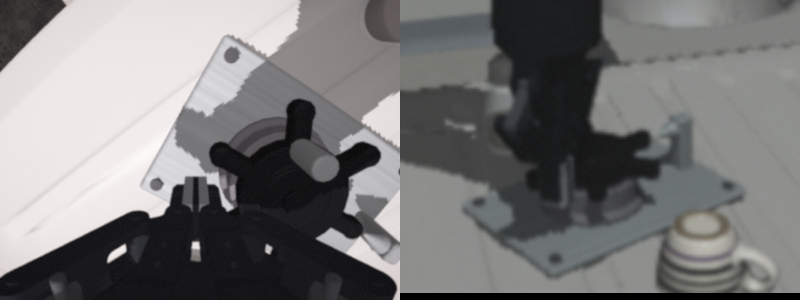

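One click has gone through: the stud lobe sits at about 144° as predicted, the fingertip is free in the gap, and the force is about 0. Second click, same arc.

>>> move_arm --increments '[{"tx":0.52,"ty":0.023,"tz":0,"rx":0,"ry":0,"rz":5,"gripper":-1},{"tx":0.52,"ty":0.023,"tz":0,"rx":0,"ry":0,"rz":5,"gripper":-1},{"tx":0.52,"ty":0.023,"tz":0,"rx":0,"ry":0,"rz":5,"gripper":-1},{"tx":0.52,"ty":0.023,"tz":0,"rx":0,"ry":0,"rz":5,"gripper":-1},{"tx":0.52,"ty":0.023,"tz":0,"rx":0,"ry":0,"rz":5,"gripper":-1},{"tx":0.52,"ty":0.023,"tz":0,"rx":0,"ry":0,"rz":5,"gripper":-1},{"tx":0.52,"ty":0.023,"tz":0,"rx":0,"ry":0,"rz":5,"gripper":-1},{"tx":0.52,"ty":0.023,"tz":0,"rx":0,"ry":0,"rz":5,"gripper":-1},{"tx":0.52,"ty":0.023,"tz":0,"rx":0,"ry":0,"rz":5,"gripper":-1},{"tx":0.52,"ty":0.023,"tz":0,"rx":0,"ry":0,"rz":5,"gripper":-1},{"tx":0.52,"ty":0.023,"tz":0,"rx":0,"ry":0,"rz":5,"gripper":-1},{"tx":0.52,"ty":0.023,"tz":0,"rx":0,"ry":0,"rz":5,"gripper":-1}]'

```text
clock: 10.4
eef_pos: [442.2, 6.6, 38.3]
tcp_rot: [-3.142, -0.0, 1.458]
contact_force: [0.2, 0.2, -0.2]
opening: -0.004
```

```bash
cat > chk.py <<'E'
import sys
from h import *
n=sys.argv[1]
s=r.sense();p=s["eef_pos"][:2]-[501.2,0.8];print(s["clock"],s["eef_pos"],s["contact_force"],np.hypot(*p),np.degrees(np.arctan2(p[1],p[0])))
for c in["wrist","top","side"]: save(c,c+n)
for c in["wrist","top","side"]:
  for k,z in {"wheel_centre":45,"lobe_end":45,"stud_top":80}.items():
    for q in r.place_of(k,c)[:2]:
       X=at_z(c,*q["location"],z); print(c,k,round(q["confidence"],2),np.round(q["location"]),X.round(1),np.degrees(np.arctan2(X[1]-.8,X[0]-501.2)).round())
a=cv2.imread(f"pics/wrist{n}.png");b=cv2.imread(f"pics/side{n}.png")[170:280,180:330]
b=cv2.resize(b,(400,293),interpolation=cv2.INTER_CUBIC)
o=np.zeros((300,800,3),np.uint8);o[:,:400]=cv2.resize(a,(400,300));o[:293,400:]=b
cv2.imwrite(f"pics/v{n}.png",o)
E
python3 chk.py 5
```

```text
10.4 [442.23350321   6.6122287   38.28940325] [ 0.21974419  0.20222783 -0.17746983] 59.25225519374772 174.37063520824245
wrist wheel_centre 0.58 [275. 409.] [502.8  -1.3  45. ] -53.0
top wheel_centre 0.84 [251. 295.] [495.6  -1.5  45. ] -157.0
top lobe_end 0.72 [245. 270.] [507.1  50.7  45. ] 83.0
top stud_top 0.7 [244. 280.] [506.9  29.9  80. ] 79.0
side wheel_centre 0.84 [229. 254.] [506.5  -0.9  45. ] -18.0
side lobe_end 0.94 [220. 254.] [515.6  39.8  45. ] 70.0
side stud_top 0.56 [206. 247.] [502.7  38.4  80. ] 88.0
```

View pics/v5.png

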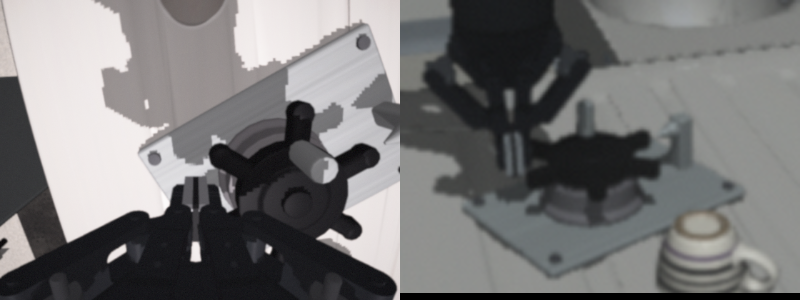

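The second click is in, with the stud at about 84°. The next gap would bring the gripper's knuckles close to the shaker. So I'll lift, go back one gap, and make the last flick on the clear side.

>>> move_arm --increments '[{"tx":0,"ty":0,"tz":-1.5,"rx":0,"ry":0,"rz":0,"gripper":-1},{"tx":0,"ty":0,"tz":-2,"rx":0,"ry":0,"rz":0,"gripper":-1},{"tx":0,"ty":0,"tz":0,"rx":0,"ry":0,"rz":0,"gripper":-1}]'

```text
clock: 11.3
eef_pos: [443.7, 6.4, 74.9]
tcp_rot: [3.138, -0.0, 1.461]
contact_force: [0.3, -0.1, -0.1]
opening: -0.001
```

>>> move_arm --increments '[{"tx":-0.52,"ty":0.023,"tz":0,"rx":0,"ry":0,"rz":-5,"gripper":-1},{"tx":-0.52,"ty":0.023,"tz":0,"rx":0,"ry":0,"rz":-5,"gripper":-1},{"tx":-0.52,"ty":0.023,"tz":0,"rx":0,"ry":0,"rz":-5,"gripper":-1},{"tx":-0.52,"ty":0.023,"tz":0,"rx":0,"ry":0,"rz":-5,"gripper":-1},{"tx":-0.52,"ty":0.023,"tz":0,"rx":0,"ry":0,"rz":-5,"gripper":-1},{"tx":-0.52,"ty":0.023,"tz":0,"rx":0,"ry":0,"rz":-5,"gripper":-1},{"tx":-0.52,"ty":0.023,"tz":0,"rx":0,"ry":0,"rz":-5,"gripper":-1},{"tx":-0.52,"ty":0.023,"tz":0,"rx":0,"ry":0,"rz":-5,"gripper":-1},{"tx":-0.52,"ty":0.023,"tz":0,"rx":0,"ry":0,"rz":-5,"gripper":-1},{"tx":-0.52,"ty":0.023,"tz":0,"rx":0,"ry":0,"rz":-5,"gripper":-1},{"tx":-0.52,"ty":0.023,"tz":0,"rx":0,"ry":0,"rz":-5,"gripper":-1},{"tx":-0.52,"ty":0.023,"tz":0,"rx":0,"ry":0,"rz":-5,"gripper":-1}]'

```text
clock: 12.5
eef_pos: [466.1, -48.4, 72.6]
tcp_rot: [-3.141, -0.0, 2.512]
contact_force: [0.2, -0.1, -1.3]
opening: 0.003
```

Back at the same start pose (466, -48). Now down into the gap.

>>> move_arm --increments '[{"tx":0,"ty":0,"tz":1,"rx":0,"ry":0,"rz":0,"gripper":-1},{"tx":0,"ty":0,"tz":1,"rx":0,"ry":0,"rz":0,"gripper":-1},{"tx":0,"ty":0,"tz":1,"rx":0,"ry":0,"rz":0,"gripper":-1},{"tx":0,"ty":0,"tz":0.5,"rx":0,"ry":0,"rz":0,"gripper":-1},{"tx":0,"ty":0,"tz":0,"rx":0,"ry":0,"rz":0,"gripper":-1}]'

```text
clock: 13.0
eef_pos: [465.3, -48.0, 37.1]
tcp_rot: [-3.14, -0.002, 2.508]
contact_force: [-0.6, 0.8, 0.5]
opening: 0.001
```

>>> move_arm --increments '[{"tx":0.52,"ty":0.023,"tz":0,"rx":0,"ry":0,"rz":5,"gripper":-1},{"tx":0.52,"ty":0.023,"tz":0,"rx":0,"ry":0,"rz":5,"gripper":-1},{"tx":0.52,"ty":0.023,"tz":0,"rx":0,"ry":0,"rz":5,"gripper":-1},{"tx":0.52,"ty":0.023,"tz":0,"rx":0,"ry":0,"rz":5,"gripper":-1},{"tx":0.52,"ty":0.023,"tz":0,"rx":0,"ry":0,"rz":5,"gripper":-1},{"tx":0.52,"ty":0.023,"tz":0,"rx":0,"ry":0,"rz":5,"gripper":-1},{"tx":0.52,"ty":0.023,"tz":0,"rx":0,"ry":0,"rz":5,"gripper":-1},{"tx":0.52,"ty":0.023,"tz":0,"rx":0,"ry":0,"rz":5,"gripper":-1},{"tx":0.52,"ty":0.023,"tz":0,"rx":0,"ry":0,"rz":5,"gripper":-1},{"tx":0.52,"ty":0.023,"tz":0,"rx":0,"ry":0,"rz":5,"gripper":-1},{"tx":0.52,"ty":0.023,"tz":0,"rx":0,"ry":0,"rz":5,"gripper":-1},{"tx":0.52,"ty":0.023,"tz":0,"rx":0,"ry":0,"rz":5,"gripper":-1}]'

```text
clock: 14.2
eef_pos: [442.5, 6.7, 38.5]
tcp_rot: [3.141, -0.0, 1.457]
contact_force: [0.5, 1.1, 0.3]
opening: 0.005
```

>>> move_arm --increments '[{"tx":0,"ty":0,"tz":0,"rx":0,"ry":0,"rz":0,"gripper":-1},{"tx":0,"ty":0,"tz":-1.5,"rx":0,"ry":0,"rz":0,"gripper":-1},{"tx":0,"ty":0,"tz":-2,"rx":0,"ry":0,"rz":0,"gripper":-1},{"tx":0,"ty":0,"tz":-4,"rx":0,"ry":0,"rz":0,"gripper":-1},{"tx":0,"ty":0,"tz":-4,"rx":0,"ry":0,"rz":0,"gripper":-1},{"tx":0,"ty":0,"tz":-4,"rx":0,"ry":0,"rz":0,"gripper":-1},{"tx":0,"ty":0,"tz":0,"rx":0,"ry":0,"rz":0,"gripper":-1}]'

```text
clock: 14.9
eef_pos: [445.5, 6.3, 198.3]
tcp_rot: [3.133, -0.001, 1.463]
contact_force: [0.3, -0.0, -0.6]
opening: -0.003
```

```bash
python3 chk.py 6
python3 - <<'E'
import sys; sys.argv=["",""]
from h import *
for k,c in [("salt_shaker","top"),("espresso_cup","top"),("teaspoon","top"),("beaker","top"),("milk_jug","side")]:
    for q in r.place_of(k,c)[:1]: print(k,at_z(c,*q["location"],0).round(1))
E
```

```text
14.9 [445.47530227   6.28944312 198.31927511] [ 0.31435772 -0.0258627  -0.55339632] 55.99442760722959 174.37394152541597
wrist wheel_centre 0.56 [188. 337.] [496.7   0.8  45. ] -180.0
wrist lobe_end 0.94 [160. 387.] [540.3  20.9  45. ] 27.0
wrist stud_top 0.94 [177. 379.] [523.5  15.7  80. ] 34.0
top wheel_centre 0.61 [226. 288.] [547.   12.6  45. ] 14.0
top lobe_end 0.42 [224. 288.] [551.4  13.9  45. ] 15.0
top stud_top 0.53 [231. 287.] [532.4  15.6  80. ] 25.0
side wheel_centre 0.84 [231. 251.] [499.8  -7.3  45. ] -100.0
side lobe_end 0.72 [226. 270.] [543.9   4.4  45. ] 5.0
side stud_top 0.97 [209. 258.] [522.1  17.2  80. ] 38.0
salt_shaker [452.1 125.5   0. ]
espresso_cup [ 560.7 -126.     0. ]
teaspoon [365.9 174.7   0. ]
beaker [787.1 -94.3   0. ]
milk_jug [800.4  79.8   0. ]
```

View pics/v6.png

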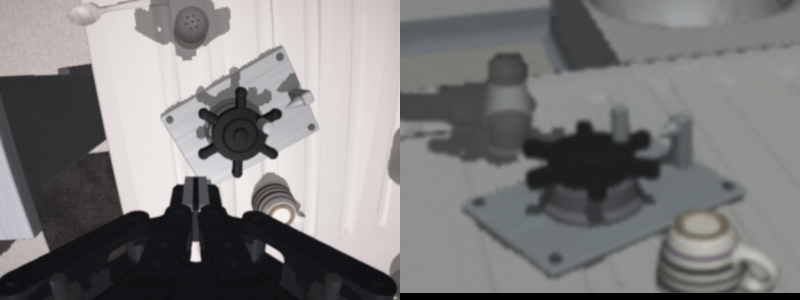

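The stud lobe now faces the pointer in both views, the arm is well clear, and the neighbours are in place. Handing in.

```bash
python3 -c "
from rig import r
print(r.sign_off())"
```

```text
the job is handed in; nothing more can be done
None
```

The tally wheel is back at home: it started 3 clicks before home, and I advanced it clockwise one click at a time. Each click was a slow 60° sweep of the closed fingertip against a lobe. The third flick used a gap farther from the shaker, because the gripper's knuckles would have come close to it.

**Last checks (about 15 s on the clock, hand raised clear at 198 mm):**
- **Home position:** The wrist camera puts the stud lobe's end at about 27°, against a pointer direction of about 24°. The wrist and side pictures show the stud lobe in front of the pointer. I didn't measure the exact rest angle beyond that.
- **Forces:** The readings were about 1 N or less at the end of each move; I didn't record forces during the flicks.
- **Other things:** The shaker, cup, jug, beaker and spoon all read within 7 mm of their first readings, which is within the networks' scatter.

**Disagreements and failures:**
- **Scattered angles:** Other single network readings of the lobe and stud ran from 5° to 38°. Those from the top camera suffered from the arm blocking its view.
- **Refused moves:** The first three move calls were refused because the rows did not list every field. The arm did not move, and nothing was affected.

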